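Hang the clay test arches and send the rail to the dryer

TASK

Hang the two loose clay arches from the bench on the drying rail, legs astride it and sitting flat, one in each empty place between the dividers; lower them onto the rail gently, do not drop them, and leave those already hanging where they are. Then slide the rail carriage away from you, all the way home to its stops by the fan, with all four arches still hanging on it. Do not disturb the vase, bowl, brush and jar.

Things in the scene. Friction and masses are not known exactly. Their poses are not given: they have to be found in the camera images.
- arch_a: clay test piece, a plain brown rigid arch (upside-down U), walls 8 mm: 60 mm across the outside of its two legs (its x), 44 mm between them, 40 mm wide (its y), 63 mm high, 55 mm from the leg ends to the underside of its flat top, 85 g. Origin on the level of the leg ends, midway between the legs; z up. Loose, standing on its legs on the bench to the left of the rack.
- arch_b: clay test piece, a plain brown rigid arch (upside-down U), walls 8 mm: 60 mm across the outside of its two legs (its x), 44 mm between them, 40 mm wide (its y), 63 mm high, 55 mm from the leg ends to the underside of its flat top, 85 g. Origin on the level of the leg ends, midway between the legs; z up. The second loose one, the same as arch_a.
- arch_c: clay test piece, a plain brown rigid arch (upside-down U), walls 8 mm: 60 mm across the outside of its two legs (its x), 44 mm between them, 40 mm wide (its y), 63 mm high, 55 mm from the leg ends to the underside of its flat top, 85 g. Origin on the level of the leg ends, midway between the legs; z up. Already hanging on the rail in one of its four places.
- arch_d: clay test piece, a plain brown rigid arch (upside-down U), walls 8 mm: 60 mm across the outside of its two legs (its x), 44 mm between them, 40 mm wide (its y), 63 mm high, 55 mm from the leg ends to the underside of its flat top, 85 g. Origin on the level of the leg ends, midway between the legs; z up. The second one that already hangs on the rail.
- rack: fixed drying rack: two white runners 300 mm long along its x, 336 mm apart, dark end stops at their far (+x) ends, a low tray between. Origin on the bench at its centre; x is the sliding direction, y lies along the rail. On it slides the carriage: a flat aluminium rail (340 mm long in y, 24 mm wide, 12 mm thick, top 130 mm above the bench) on a post at each end, and a low push bar in front.
- carriage (a joint): slide of the carriage on the rack along the rack's +x: 0 = pulled out towards the robot (as it starts), 0.10 m = home at the stops; friction about 3 N
- place0 (a point): centre of place 0 of the rail, on its top face, moving with the carriage; axes as the rack's. At -105 mm along the rack's y from its middle. Places are 64 mm long in y, between upright divider plates (6 mm thick, 40 mm wide in x, 14 mm above and below the rail). Two of the four are empty; which two varies.
- place1 (a point): centre of place 1 of the rail, on its top face, moving with the carriage; axes as the rack's. At -35 mm along the rack's y from its middle. Places are 64 mm long in y, between upright divider plates (6 mm thick, 40 mm wide in x, 14 mm above and below the rail). Two of the four are empty; which two varies.
- place2 (a point): centre of place 2 of the rail, on its top face, moving with the carriage; axes as the rack's. At 35 mm along the rack's y from its middle. Places are 64 mm long in y, between upright divider plates (6 mm thick, 40 mm wide in x, 14 mm above and below the rail). Two of the four are empty; which two varies.
- place3 (a point): centre of place 3 of the rail, on its top face, moving with the carriage; axes as the rack's. At 105 mm along the rack's y from its middle. Places are 64 mm long in y, between upright divider plates (6 mm thick, 40 mm wide in x, 14 mm above and below the rail). Two of the four are empty; which two varies.
- push_bar (a point): middle of the front face (towards the robot) of the aluminium push bar of the carriage: 340 mm long in y, 30 mm high (50 to 80 mm above the bench), 110 mm in front of the rail's middle line; moves with the carriage
- vase: brown clay vase, 205 mm high, 100 mm wide, bystander; origin under its centre
- bowl: white bowl, 100 mm wide, 50 mm high, bystander; origin under its centre
- brush: brush with a wooden handle lying on the bench, bystander
- jar: grey jar with white lid, 70 mm wide, 90 mm high, bystander; origin under its centre
Things that resemble listed ones, but are neither listed nor needed, are in the scene too. What is shaped like the arch_a but blue or purple is not meant. What is shaped like the arch_b but purple is not meant.

How it is judged:
By the outcome, as a careful person would: the job done as asked, in the order asked, and still so for the second after the job is handed in, with the robot touching nothing.
It also fails if it takes over 72 s, if anything falls off the work surface, if the arm or the gripper's body presses on something with over 40 N, if the wrist force passes 120 N, or if a joint passes its speed limit or range.

ROBOT

A 7-joint arm with a two-finger parallel gripper is mounted at the origin on the work surface. World frame = base frame: x ahead of the robot, y to its left, z up, the work surface at z = 0. Lengths are in mm, angles in rad, forces in N, time in s.
With the tool pointing down it reaches from about 425 to 875 mm from the base axis. Payload 8.4 kg.
Tool frame: the origin (TCP) lies between the finger pads; the fingertips stand 25 mm ahead of it and the grasp point (between the pads) lies 6 mm ahead of it; y points along the fingers, z is the direction in which the jaws open and shut, and the axes are right-handed (so a half turn about y gives the same grasp; the last joint's range is limited). The gripper opens to 87 mm and grips with 3 to 60 N. Pads are 19 mm wide; open, the fingers measure 117 mm over their backs; the gripper's body (75 mm by 190 mm) begins 51 mm behind the grasp point.
Start: joints at [-1.353, 0.333, 0.04, 1.465, -0.013, 1.343, -0.059], TCP at [202.494, 617.625, 247.546] pointing down, gripper open.
Joint ranges: [-2.58, 2.58], [-0.38, 2.09], [-1.3, 1.39], [0.25, 2.4], [-1.5, 4.64], [0.08, 2.09], [-2.65, 2.65]. Speed limits (rad/s): [2.22, 2.22, 2.79, 2.79, 3.14, 3.14, 3.14].

INTERFACE

Orientations are given as a 3x3 rotation matrix whose columns are the frame's x, y, z axes.
In Python, from rig import env, grab_frame, ticket, sensors gives the robot as it stands. Calls block until the motion is done:
- env.movep(position, orientation): joint-space move of the TCP to a pose.
- env.servo_line(position, ori=None, vel=150, f_stop=None): straight line of the TCP; ori=None keeps the orientation; vel is the mean speed in mm/s. With f_stop (N) it stops when the force on the tool has changed by that much, and returns True; else False.
- env.move_j(angles): joint-space move.
- env.command_gripper(opening, effort=None): finger opening in mm; effort is the grip in N (None keeps the last); returns when the fingers have stopped.
- env.wait(seconds).
- env.inverse_kinematics(position, orientation): joint angles nearest the present ones, or None.
- grab_frame(name): name is "side" or "top" or "wrist"; returns a dict with "pixels" (400x640x3 uint8, red, green, blue), "fx", "fy", "cx", "cy" (pixels), "R" (3x3) and "t" (3): a world point X has camera coordinates R X + t. Camera axes: x right, y down, z forward; pixel columns grow to the right and rows downward; lengths in mm; the calibration is good to about 2 mm. A picture is of the moment at which its call begins. There is no depth.
A pose or a line that the arm cannot do raises env.Unreachable and nothing moves.
- ticket.hand_in(): hands the job in, once; it reports no verdict.
Readings, each from a call of its own:
- sensors.get_time(): time.
- sensors.get_joints(): joint angles.
- sensors.get_qvel(): joint speeds.
- sensors.get_effort(): joint torques, N m.
- sensors.get_ee_pos(): TCP position.
- sensors.get_eef_rot(): TCP orientation.
- sensors.get_contact_force(): force on the tool from outside, world axes, zero at the start.
- sensors.get_wrist_torque(): the same for the moment, N m.
- sensors.get_width(): finger opening in mm.
Only numpy, scipy, OpenCV 4.12 (cv2) and the standard library are available. Lean on these libraries where they do the work, as an engineer would, in place of code of your own. Each camera call takes 0.05 s, during which the arm holds its last target. There are 200 camera calls.

## Working session

There is one attempt and no reset: what is moved stays moved. The work goes in short steps, each a Python script; the robot and the scene stay as the last script left them, time stands still between calls to the robot, and variables do not carry over. Pictures are saved under pics/ and viewed, about 8 in all and at most 12, crops included, and the job is handed in when it is done.

```bash
ls; mkdir -p pics
python3 - <<'E'
from rig import grab_frame,sensors
import cv2,pickle
fs={n:grab_frame(n) for n in("top","side")}
pickle.dump(fs,open('f0.pkl','wb'))
for n,f in fs.items():
    cv2.imwrite(f'pics/{n}0.png',f["pixels"][...,::-1]); print(n,f["fx"],f["cx"],f["cy"],f["R"],f["t"])
print(sensors.get_time(),sensors.get_eef_rot())
E
```

```text
pics
top 372.8274706150722 323.7555742668902 198.94317400132954 [[-9.63629831e-04 -9.99997010e-01 -2.24753416e-03]
 [-9.92989641e-01  1.22252558e-03 -1.18195084e-01]
 [ 1.18197478e-01  2.11788183e-03 -9.92987850e-01]] [  43.72582453  500.5880055  1155.93386413]
side 500.20652789093106 315.1775101402475 206.7293783966296 [[ 0.91174309 -0.41032929  0.01882575]
 [-0.19088717 -0.46383824 -0.8651105 ]
 [ 0.36371228  0.78516493 -0.5012279 ]] [-443.19840496  196.72608281 1466.00849259]
0.1 [[ 9.50232093e-01 -3.53985196e-04  3.11542684e-01]
 [-3.11542865e-01 -1.44091098e-03  9.50231007e-01]
 [ 1.12537565e-04 -9.99998899e-01 -1.47948142e-03]]
```

View pics/top0.png

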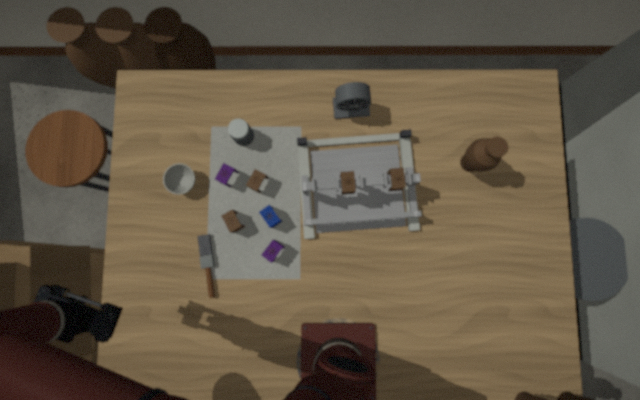

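View pics/side0.png

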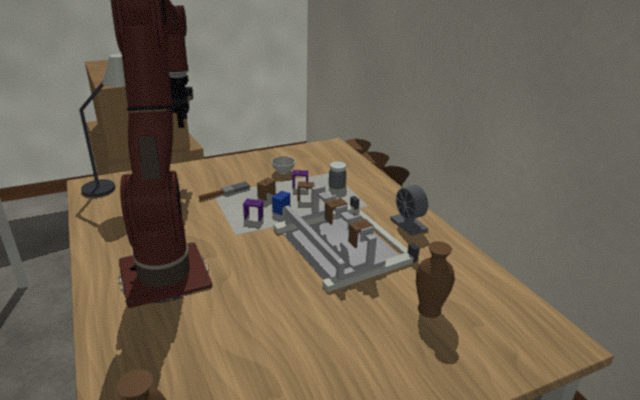

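The top view shows brown arches on the mat at (259,180) and (233,221). The lookalikes are purple at (227,175) and (273,250), and blue at (270,216). Brown arches hang at (347,182) and (396,179). I choose the two brown ones on the mat and will check them in a close crop.

```bash
cat > h.py <<'E'
import numpy as np,cv2,pickle
def ray(f,u,v,z):
    d=f["R"].T@np.array([(u-f["cx"])/f["fx"],(v-f["cy"])/f["fy"],1]); c=-f["R"].T@f["t"]
    return c+d*(z-c[2])/d[2]
def proj(f,X):
    c=f["R"]@np.asarray(X,float)+f["t"]; return np.array([f["fx"]*c[0]/c[2]+f["cx"],f["fy"]*c[1]/c[2]+f["cy"]])
E
python3 - <<'E'
from h import *
f=pickle.load(open('f0.pkl','rb'))["top"]
for n,u,v,z in[("a",259,180,63),("b",233,221,63),("blue",270,216,63),("pur1",227,175,63),("pur2",273,250,63),("hang1",347,182,138),("hang2",396,179,138),("bowl",180,180,50),("jar",240,130,90),("runL near",309,233,20),("runL far",303,143,20),("runR near",415,226,20),("runR far",405,136,20),("brush",208,265,10),("postL",309,185,130),("postR",416,179,130)]:
    print(n,ray(f,u,v,z).round())
a=f["pixels"][110:290,165:435]; cv2.imwrite('pics/top0c.png',cv2.resize(a[...,::-1],None,fx=2.9,fy=2.9,interpolation=cv2.INTER_CUBIC))
E
```

```text
a [556. 244.  63.]
b [429. 322.  63.]
blue [444. 208.  63.]
pur1 [572. 345.  63.]
pur2 [340. 198.  63.]
hang1 [537. -25. 138.]
hang2 [ 546. -167.  138.]
bowl [559. 496.  50.]
jar [708. 301.  90.]
runL near [393.  90.  20.]
runL far [686. 111.  20.]
runR near [ 415. -247.   20.]
runR far [ 709. -223.   20.]
brush [293. 410.  10.]
postL [530.  86. 130.]
postR [ 547. -227.  130.]
```

View pics/top0c.png

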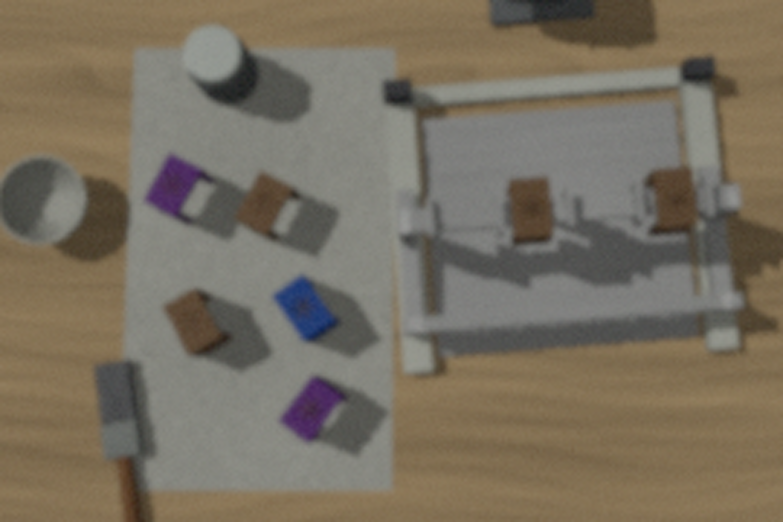

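```bash
cat >> h.py <<'E'
def rot(th): # tool down, jaws (tool z) along angle th
    z=np.array([np.cos(th),np.sin(th),0]); y=np.array([0,0,-1.]); return np.column_stack([np.cross(y,z),y,z])
E
python3 - <<'E'
from rig import *; from h import *
out={}
for n,p in(("mat",(470,270,400)),("rack",(500,-60,420))):
    env.movep(p,rot(1.25 if n=="mat" else 1.57)); out[n]=f=grab_frame("wrist")
    print(n,sensors.get_time(),f["fx"],(-f["R"].T@f["t"]).round(),f["R"].round(2).tolist(),sensors.get_joints())
    cv2.imwrite(f'pics/w_{n}.png',f["pixels"][...,::-1])
pickle.dump(out,open('f1.pkl','wb'))
E
```

```text
mat 1.85 308.397095066867 [391. 298. 537.] [[0.31, 0.95, -0.0], [0.91, -0.3, 0.29], [0.28, -0.09, -0.96]] [-0.90535469  0.06915526  0.32184889  1.47992952 -0.02187     1.59710979
  0.66752389]
rack 3.1583 308.397095066867 [418. -58. 557.] [[-0.0, 1.0, -0.0], [0.96, 0.0, 0.29], [0.29, 0.0, -0.96]] [-0.6236574  -0.03561237  0.63811492  1.53336411  0.02134096  1.63730043
  1.58791945]
```

View pics/w_mat.png

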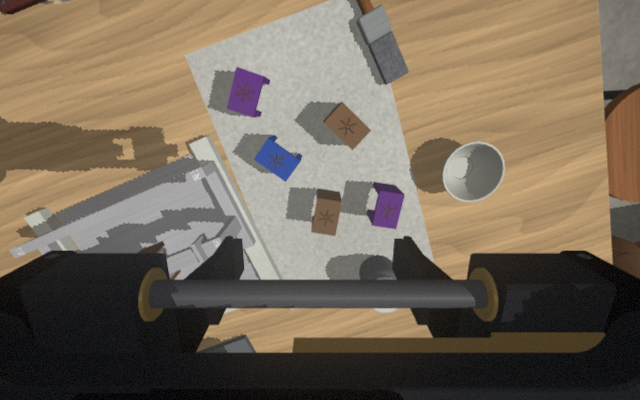

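View pics/w_rack.png

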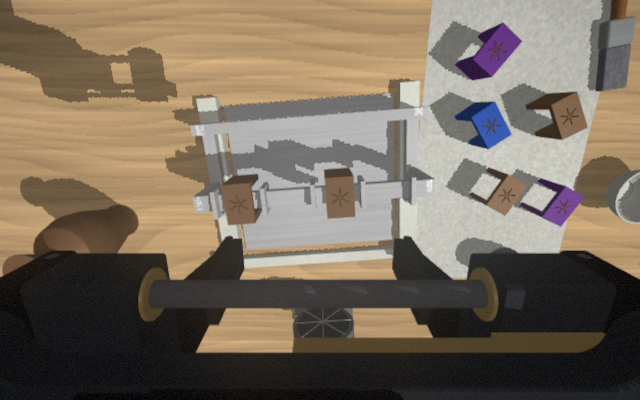

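The wrist view of the mat shows the brown arches with top-face stars at (327,216) for a and (347,126) for b. Blue is at (277,159), purple at (244,91) and (388,208). The rack view shows arches in places 0 and 2 (stars at (240,200) and (340,196)), so places 1 and 3 are empty.

Run:
```python
from h import *
f=pickle.load(open('f1.pkl','rb')); m=f["mat"]["pixels"]; r=f["rack"]["pixels"]
c=lambda im,u,v,w,h,s:cv2.resize(im[v:v+h,u:u+w,::-1],None,fx=s,fy=s,interpolation=cv2.INTER_CUBIC)
A=np.hstack([c(m,300,180,65,60,6),c(m,315,95,65,60,6)]); B=c(r,185,165,260,75,3)
cv2.imwrite('pics/comp.png',np.vstack([A,B]))
```

```text
(no output)
```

View pics/comp.png

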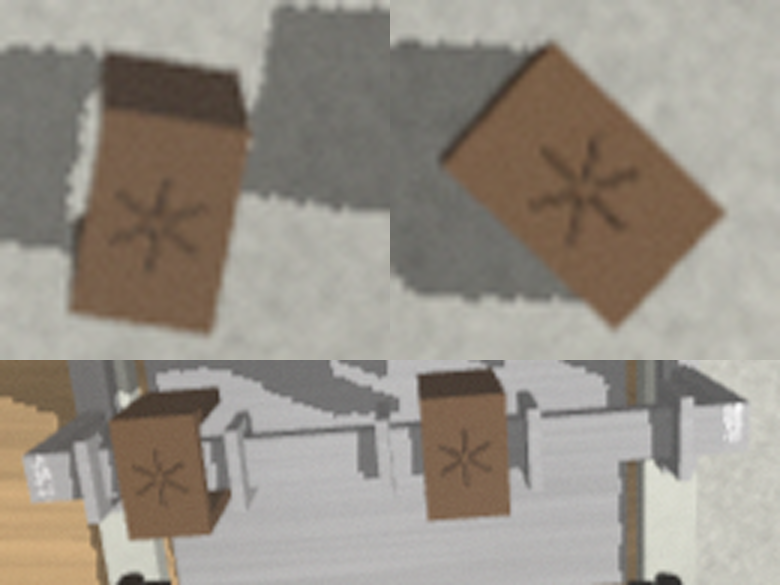

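Run:
```python
from h import *
F=pickle.load(open('f1.pkl','rb'))
def rect(f,pts,z):
    P=np.array([ray(f,u,v,z)[:2] for u,v in pts]); e=[np.linalg.norm(P[i]-P[i-1]) for i in range(4)]
    (c,s,a)=cv2.minAreaRect(P.astype(np.float32)); 
    v=P[1]-P[0] if np.linalg.norm(P[1]-P[0])>np.linalg.norm(P[2]-P[1]) else P[2]-P[1]
    w=P[2]-P[3] if np.linalg.norm(P[1]-P[0])>np.linalg.norm(P[2]-P[1]) else P[3]-P[0]
    v=v+w
    print(P.mean(0).round(1),np.round(e,1),"long axis",np.arctan2(v[1],v[0]).round(3))
A=[(300+x/6,180+y/6) for x,y in[(100,106),(247,130),(210,333),(70,311)]]
B=[(315+(x-390)/6,95+y/6) for x,y in[(550,43),(722,212),(615,328),(443,160)]]
R=lambda L:[(185+x/3,165+(y-360)/3) for x,y in L]
print("a");rect(F["mat"],A,63);print("b");rect(F["mat"],B,63)
print("h0");rect(F["rack"],R([(112,416),(200,408),(210,529),(130,540)]),138)
print("h2");rect(F["rack"],R([(420,398),(505,395),(510,515),(430,520)]),138)
D=[[(82,430),(97,520)],[(240,415),(250,505)],[(383,413),(392,490)],[(530,397),(537,488)],[(686,400),(690,478)]]
C=[]
for d,y in zip(D,(-140,-70,0,70,140)):
    P=[ray(F["rack"],*p,144)[:2] for p in R(d)]; C.append((P[0]+P[1])/2); print(y,C[-1].round(1),np.linalg.norm(P[1]-P[0]).round(1))
C=np.array(C); ys=np.array((-140,-70,0,70,140)); k=np.polyfit(ys,C,1); print("fit",k.round(4),"yaw",np.arctan2(-k[0,0],k[0,1]))
for t in[(259.5,180),(233,221)]: pass
T=pickle.load(open('f0.pkl','rb'))["top"]
for n,u,v,z in[("L near in",300,0,0)][:0]: pass
```

```text
a
[558.  256.6] [59.5 39.9 59.5 39.3] long axis -0.464
b
[430.8 330.5] [37.8 59.5 38.7 60.4] long axis 0.504
h0
[ 548.9 -169.1] [61.9 41.4 59.9 39.5] long axis 0.035
h2
[540.7 -25.4] [60.2 39.3 59.  38.5] long axis 0.082
-140 [ 547.7 -201.9] 44.2
-70 [ 540.3 -128.8] 43.7
0 [536.  -62.5] 37.4
70 [531.7   5. ] 43.9
140 [529.9  76.3] 37.7
fit [[-6.300000e-02  9.861000e-01]
 [ 5.371105e+02 -6.235850e+01]] yaw 0.06381016050889689
```

```bash
cat > pp.py <<'E'
from rig import *; from h import *
YAW=0.07; RC=np.array([538,-62.5])
def best(p,th):
    """rotation for jaw angle th or th+pi, the one with least joint travel"""
    q0=sensors.get_joints(); c=[]
    for t in(th,th+np.pi):
        q=env.inverse_kinematics(p,rot(t))
        if q is not None: c.append((np.abs(np.array(q)-q0).max(),t))
    return rot(min(c)[1])
def fz(): return np.round(sensors.get_contact_force(),1)
def pick(xy,th):
    R=best((*xy,150),th); env.command_gripper(87)
    env.movep((*xy,150),R); f0=fz()
    hit=env.servo_line((*xy,51),vel=120,f_stop=8); print("descent hit",hit,sensors.get_ee_pos().round(1))
    if hit: return False
    env.command_gripper(50,effort=15); print("width",sensors.get_width(),fz()-f0)
    env.servo_line((*xy,240),vel=150); print("lifted width",sensors.get_width(),fz()-f0,sensors.get_time())
    return True
def place(i):
    y=-105+70*i; xy=RC+y*np.array([-np.sin(YAW),np.cos(YAW)]); print("place",i,xy)
    env.movep((*xy,240),best((*xy,240),YAW)); return xy
E
python3 - <<'E'
from pp import *
if pick((558,256.6),-0.464):
    place(3); print(sensors.get_time(),sensors.get_joints())
    fs={n:grab_frame(n) for n in("top","side","wrist")}; pickle.dump(fs,open('f2.pkl','wb'))
    s=fs["side"]["pixels"][150:290,230:440,::-1]; t=fs["wrist"]["pixels"][...,::-1]
    cv2.imwrite('pics/pl3.png',np.vstack([cv2.resize(s,(480,320),interpolation=2),cv2.resize(t,(480,280))]))
E
```

```text
descent hit False [558.6 256.8  51.8]
width 59.71491558404804 [-0.9  0.   1.8]
lifted width 59.76615291418749 [-0.3 -0.1 -1.8] 7.9
place 3 [530.65600103  42.24285503]
9.8583 [-0.96932897  0.11100763  0.87734648  1.79577759 -0.08911359  1.27580825
  0.00223789]
```

View pics/pl3.png

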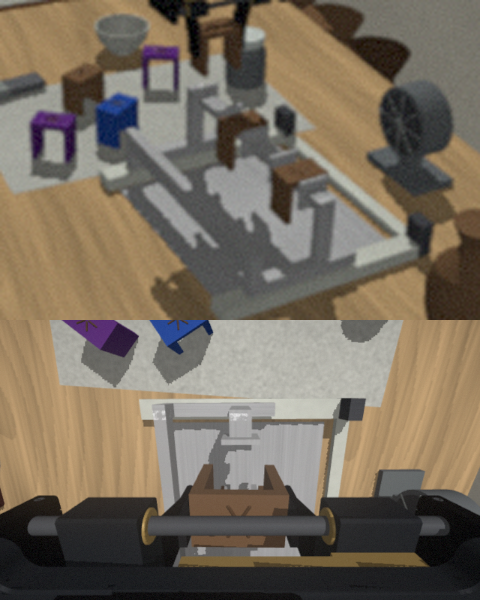

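The arch is held level. In the wrist view the rail's left end post and divider (at column 240 of 480) line up with the arch centre (column 239), so x is good. I'll check y with the divider ray, then lower.

```bash
cat >> pp.py <<'E'
def lower(xy):
    env.servo_line((*xy,140),vel=120); hit=env.servo_line((*xy,119),vel=15,f_stop=2.5)
    print("seat hit",hit,sensors.get_ee_pos().round(1),fz())
    return hit
def release(xy):
    env.command_gripper(75); print("open",sensors.get_width()); env.servo_line((*xy,240),vel=120)
E
python3 - <<'E'
from pp import *
f=pickle.load(open('f2.pkl','rb'))["wrist"]
for v in(167,171,175): print(ray(f,319,v,144).round(1))
print("expected D140",RC+140*np.array([-np.sin(YAW),np.cos(YAW)]), "cx",f["cx"])
xy=RC+105*np.array([-np.sin(YAW),np.cos(YAW)])
print(lower(xy),sensors.get_time())
E
```

```text
[528.   80.7 144. ]
[528.2  77.6 144. ]
[528.5  74.5 144. ]
expected D140 [528.20800137  77.15714004] cx 317.76860793086007
seat hit True [530.8  42.2 126. ] [ 0.8 -0.4  3.5]
True 11.9083
```

Run:
```python
from pp import *
release(sensors.get_ee_pos()[:2])
if pick((430.8,330.5),0.504):
    xy=place(1); print(sensors.get_time())
    fs={n:grab_frame(n) for n in("side","wrist")}; pickle.dump(fs,open('f3.pkl','wb'))
    s=fs["side"]["pixels"][150:290,230:440,::-1]; t=fs["wrist"]["pixels"][...,::-1]
    cv2.imwrite('pics/pl1.png',np.vstack([cv2.resize(s,(480,320),interpolation=2),cv2.resize(t,(480,280))]))
```

```text
open 74.96541458000918
descent hit False [431.3 330.7  51.7]
width 60.00664360568987 [-1.8 -0.6  1.8]
lifted width 59.8891877857801 [-1.   0.4 -2. ] 18.3583
place 1 [540.44799966 -97.41428501]
19.9833
```

View pics/pl1.png

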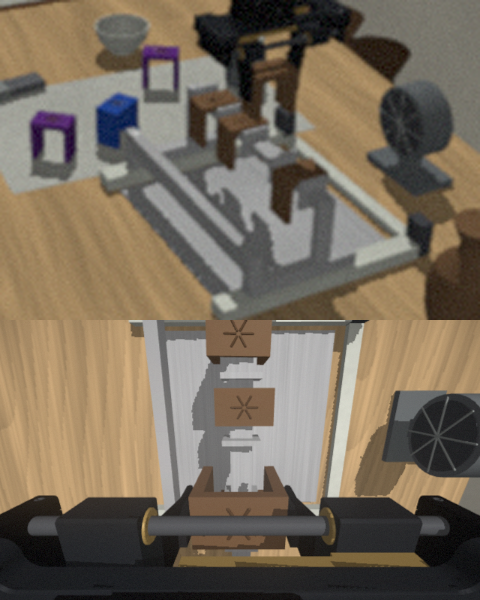

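Arch a hangs in place 3. Arch b sits centred over the rail in place 1: rail at column 240, arch at 239, next divider at row 440 as before.

Run:
```python
from pp import *
xy=sensors.get_ee_pos()[:2]
hit=lower(xy); z=sensors.get_ee_pos()[2]
if hit and abs(z-126)<3:
    release(xy); env.movep((470,-60,400),rot(np.pi/2))
    fs={n:grab_frame(n) for n in("side","wrist")}; pickle.dump(fs,open('f4.pkl','wb'))
    s=fs["side"]["pixels"][150:290,230:440,::-1]; t=fs["wrist"]["pixels"][20:270,150:480,::-1]
    cv2.imwrite('pics/hung.png',np.vstack([cv2.resize(s,(450,300),interpolation=2),cv2.resize(t,(396,300)) if 0 else cv2.resize(t,(450,300))]))
    print(sensors.get_time())
    for tilt in(0,.15,.3):
      for yo in(0,-60,60):
        r=[]
        for dx in(-150,-135,-125,-20):
            u=np.array([np.cos(YAW),np.sin(YAW)]); p=RC+dx*u+yo*np.array([-u[1],u[0]])
            for th in(YAW+np.pi/2,YAW-np.pi/2):
                z_=np.array([np.cos(th),np.sin(th),0]); y=np.array([-np.sin(tilt)*u[0],-np.sin(tilt)*u[1],-np.cos(tilt)])
                r.append(env.inverse_kinematics((*p,80),np.column_stack([np.cross(y,z_),y,z_])) is not None)
        print(tilt,yo,r)
```

```text
seat hit True [540.9 -95.9 126. ] [ 1.1 -0.   3.4]
open 75.03515727012885
24.6833
0 0 [True, True, True, True, True, True, True, True]
0 -60 [True, True, True, True, True, True, True, True]
0 60 [True, True, True, True, True, True, True, True]
0.15 0 [True, True, True, True, True, True, True, True]
0.15 -60 [True, True, True, True, True, True, True, True]
0.15 60 [True, True, True, True, True, True, True, True]
0.3 0 [True, True, True, True, True, True, True, True]
0.3 -60 [True, True, True, True, True, True, True, True]
0.3 60 [True, True, True, True, True, True, True, True]
```

View pics/hung.png

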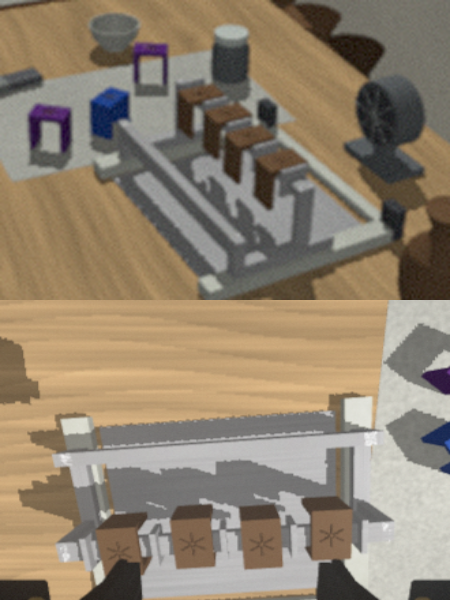

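All four arches hang flat, one per place: star marks in the lower view at about (120,550), (193,542), (261,545) and (331,533). Next is the push on the bar with closed fingers.

Run:
```python
from pp import *
u=np.array([np.cos(YAW),np.sin(YAW)]); P=lambda d:RC+d*u
env.command_gripper(0); R=best((*P(-150),250),YAW+np.pi/2)
env.movep((*P(-150),250),R); print(env.servo_line((*P(-150),72),vel=150,f_stop=8),sensors.get_ee_pos())
c=env.servo_line((*P(-90),72),vel=30,f_stop=2); d=(sensors.get_ee_pos()[:2]-RC)@u; print("contact",c,d,fz())
if c:
    h=env.servo_line((*P(d+94),72),vel=45,f_stop=15); print(h,fz(),(sensors.get_ee_pos()[:2]-RC)@u-d)
    h=env.servo_line((*P(d+112),72),vel=15,f_stop=10); print("stop",h,fz(),(sensors.get_ee_pos()[:2]-RC)@u-d)
env.wait(.3); print(fz(),sensors.get_time())
```

```text
False [388.89057648 -72.95693729  72.50297083]
contact True -117.63495661575283 [-0.6 -0.5 -0.2]
False [-1.8  0.3 -0.6] 94.12258931511428
stop True [-0.6  0.5  0.4] 99.21301813454423
[ 0.  -0.1 -0.1] 32.4
```

Run:
```python
from pp import *
u=np.array([np.cos(YAW),np.sin(YAW)]); P=lambda d:RC+d*u; D=lambda:(sensors.get_ee_pos()[:2]-RC)@u+117.63
h=env.servo_line((*P(-117.63+108),72),vel=12,f_stop=18); print("stop",h,D(),fz())
env.servo_line((*P(-65),72),vel=60); env.servo_line((*P(-90),300),vel=200); env.movep((430,-60,400),rot(np.pi/2))
fs={n:grab_frame(n) for n in("top","side","wrist")}; pickle.dump(fs,open('f5.pkl','wb')); print(sensors.get_time())
s=fs["side"]["pixels"][150:290,230:440,::-1]; t=fs["wrist"]["pixels"][20:270,150:480,::-1]
cv2.imwrite('pics/home.png',np.vstack([cv2.resize(s,(450,300),interpolation=2),cv2.resize(t,(450,300))]))
```

```text
stop True 99.23590663732335 [-0.2 -0.1  0.5]
35.725
```

View pics/home.png

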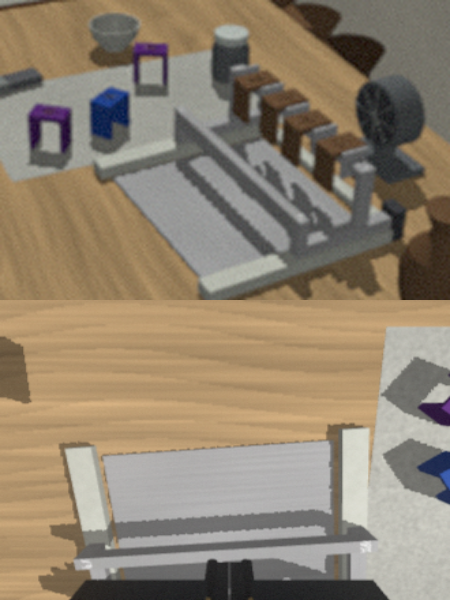

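All four arches still hang, and the carriage is against the dark stops. Both pushes ended at the same place (99.2 mm past the first touch), on force limits of 10 and 18 N.

```bash
python3 -c "
from rig import *
env.wait(.2); print(ticket.hand_in(), sensors.get_time())"
```

```text
the job is handed in; nothing more can be done
the job is handed in; nothing more can be done
```

I hung the two loose brown arches in the empty places, pushed the carriage home, and handed the job in at about 36 s of the 72 s allowed.

- **Hanging:** Arch_a went into place 3 and arch_b into place 1. Each was lowered at 15 mm/s until a light touch stopped it at tool height 126 mm, the height I had calculated for sitting flat. A picture after release showed all four arches hanging level, one per place.
- **Carriage:** I pushed the bar with closed fingers. It moved 99.2 mm past first touch before hitting the stops, and a second, harder push ended at the same spot. That is about 1 mm short of the nominal 100 mm, which I put down to where first touch was registered. The force readings taken after each stop were near zero, so they do not show the peak.
- **Last picture:** All four arches were still hanging with the carriage at the dark stops. The bowl and jar looked undisturbed, but the vase and brush were only partly in the frame, so I did not fully check those two. I took a last overhead picture as well but did not look at it.

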